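# Find the full button tin by its weight

### The job

Three look-alike round button tins stand on the shop counter: one is full, the other two are empty. Lift them to feel which is the heavy one, stand the full tin upright in the pan of the counter scale to be weighed for the stocktaking, and leave the two empty ones standing upright on the counter. Do not drop any tin or knock one over.

Things in the scene. Friction and masses are not known exactly. Their poses are not given: they have to be found in the camera images.
- tin_a_center (a point): centre (42.5 mm above the underside) of one of three look-alike round tins, plain bare metal, 60 mm diameter, 85 mm tall, z up; the tight lid (top 16 mm) stays on. One of the three, not told which and in a shuffled place, is full: about 500 g (425 to 575); the other two are empty: about 70 g. Loose, 25 mm free all round. The wide flat tin, square tin and spool nearby are not meant.
- tin_b_center (a point): centre (42.5 mm above the underside) of another of three look-alike round tins, plain bare metal, 60 mm diameter, 85 mm tall, z up; the tight lid (top 16 mm) stays on. One of the three, not told which and in a shuffled place, is full: about 500 g (425 to 575); the other two are empty: about 70 g. Loose, 25 mm free all round. The wide flat tin, square tin and spool nearby are not meant.
- tin_c_center (a point): centre (42.5 mm above the underside) of another of three look-alike round tins, plain bare metal, 60 mm diameter, 85 mm tall, z up; the tight lid (top 16 mm) stays on. One of the three, not told which and in a shuffled place, is full: about 500 g (425 to 575); the other two are empty: about 70 g. Loose, 25 mm free all round. The wide flat tin, square tin and spool nearby are not meant.
- pan_floor (a point): centre of the inner floor of the counter scale's square steel pan: 156 x 156 mm outside, rim 4 mm thick standing 12 mm above the floor; x and y along its sides, z up. Unloaded this point is 37 mm above the counter; the pan rides on a soft spring (600 N/m) and sinks to its stop 6 mm lower under the full tin, under 1 mm for an empty one. The grey housing below it is fixed, a display block 24 mm high on its +x side
Things that resemble listed ones, but are neither listed nor needed, are in the scene too. What is shaped like the part that bears tin_c_center but yellow is not meant.

How it is judged:
By the outcome, as a careful person would: the job done as asked, in the order asked, and still so for the second after the job is handed in, with the robot touching nothing.
It also fails if it takes over 67 s, if anything falls off the work surface, if the arm or the gripper's body presses on something with over 40 N, if the wrist force passes 120 N, or if a joint passes its speed limit or range.

### The arm

A 7-joint arm with a two-finger parallel gripper is mounted at the origin on the work surface. World frame = base frame: x ahead of the robot, y to its left, z up, the work surface at z = 0. Lengths are in m, angles in rad, forces in N, time in s.
With the tool pointing down it reaches from about 0.4 to 0.85 m from the base axis. Payload 10.4 kg.
Tool frame: the origin (TCP) lies midway between the tips of the shut fingers; the grasp point (between the pads) lies 19 mm behind it; z points along the fingers, y is the line along which they close (so a half turn about z gives the same grasp; the last joint's range is limited). The gripper opens to 87 mm and grips with 3 to 60 N. Pads are 19 mm wide; open, the fingers measure 117 mm over their backs; the gripper's body (75 mm by 190 mm) begins 51 mm behind the grasp point.
Start: joints at [-1.187, 0.332, -0.065, 1.46, 0.022, 1.35, -0.088], TCP at [0.247, 0.574, 0.223] pointing down, gripper open.
Joint ranges: [-2.6, 2.6], [-0.5, 2.12], [-1.47, 1.34], [0.16, 2.42], [-1.27, 4.41], [0.06, 2.06], [-2.6, 2.6]. Speed limits (rad/s): [2.22, 2.22, 2.79, 2.79, 3.14, 3.14, 3.14].

### API

Orientations are given as a unit quaternion [x, y, z, w].
In Python, from bench import r gives the robot as it stands.
- The arm moves only by the tool move_arm, never from a script. Its argument "targets" is a list of rows, each a list of 3 entries, a list of its own where there are three numbers: the shift along the tool's x, y, z in cm, then the turn, a rotation vector about the tool's x, y, z in rad, then the opening in per cent of the stroke, from 0 (shut) to 100 (fully open). In form: [[[x, y, z], [wx, wy, wz], gripper], ...]. A call has 1 to 20 rows; each row shifts and turns the commanded pose from where the row before left it, along the tool's axes as they then stand; what a row does not reach is not made up. A row lasts 1/8 s, in which the tool goes at most 62.5 mm and 10.7 degrees, less where a joint would pass 70% of its speed; a pose out of reach is approached as far as the arm can. A call with a gripper value outside its range is refused whole. The fingers move at their own pace and stop on an object; "grip_force" is the grip in N (left out, the last holds). Time passes only in rows, so rows that do not move let the fingers close. It gives the time, the measured TCP pose, the force, the opening and the grip force at its end, in the units of the state.
- r.read_state(): the state, without advancing time (a new reading comes with each control period).
- r.camera(name): name is "side" or "top" or "wrist"; returns a dict with "image" (400x640x3 uint8, blue, green, red), "vertical_fov" (degrees; the focal length in pixels is half the picture's height over the tangent of half this angle, whatever the lens; pixels are square), "cx", "cy" (the principal point, pixels), "cam_to_world" (4x4, takes a point from camera to world coordinates). Camera axes: x right, y down, z forward; pixel columns grow to the right and rows downward; lengths in m; the calibration is good to about 2 mm. A picture is of the moment at which its call begins. There is no depth.
- r.close_job(): hands the job in; it is judged then, once.
The state is a dict: "time": time; "joint_positions": joint angles; "joint_vel": joint speeds; "joint_torque": joint torques, N m; "ee_pos": TCP position; "eef_rot": TCP orientation; "ft_force": force on the tool from outside, world axes, zero at the start; "torque": the same for the moment, N m; "width": finger opening in m; "grip_force": force on a finger pad.
Only numpy, scipy, OpenCV 4.12 (cv2) and the standard library are available. Lean on these libraries where they do the work, as an engineer would, in place of code of your own. Each camera call takes 0.05 s, during which the arm holds its last target. There are 200 camera calls.

## Working session

There is one attempt and no reset: what is moved stays moved. The work goes in short steps, Python scripts to look and compute and a tool call to move; the robot and the scene stay as the last step left them, time stands still between calls to the robot, and variables do not carry over. Pictures are saved under pics/ and viewed, at most 10 in all, crops included, and the job is handed in when it is done.

Besides the shell and the picture viewer there is one more tool, called after ">>>" by a JSON object that holds its "api" and its "payload". move_arm: Moves the arm, as the interface text tells. Its arguments: {"type":"object","properties":{"targets":{"type":"array"},"grip_force":{"type":"number"}},"required":["targets"]}

```bash
mkdir -p pics; ls; python3 - <<'E'
from bench import r
import cv2,numpy as np,pickle
s=r.read_state()
for k in ("time","ee_pos","eef_rot","ft_force","width"): print(k,np.round(s[k],4))
d={}
for n in("top","side"):
    c=r.camera(n); d[n]=c; cv2.imwrite(f"pics/{n}0.png",c["image"]); print(n,c["vertical_fov"],c["cx"],c["cy"],np.round(c["cam_to_world"],4).tolist())
pickle.dump(d,open("cams.pkl","wb"))
E
```

```text
pics
time 0.0
ee_pos [0.2471 0.5736 0.2218]
eef_rot [ 2.020e-01  9.794e-01 -7.000e-04 -1.000e-04]
ft_force [0.7034 0.208  0.0767]
width 0.0872
top 53.15743183019288 314.23626259308 201.9396771653196 [[-0.0553, -0.9779, 0.2016, 0.343], [-0.9985, 0.0545, -0.0097, -0.0054], [-0.0015, -0.2018, -0.9794, 0.9234], [0.0, 0.0, 0.0, 1.0]]
side 52.056612436436346 320.8854017972034 193.72323992794034 [[0.7286, -0.4573, 0.5099, 0.0718], [-0.6849, -0.4927, 0.5368, -0.495], [0.0057, -0.7403, -0.6722, 0.6593], [0.0, 0.0, 0.0, 1.0]]
```

View pics/top0.png

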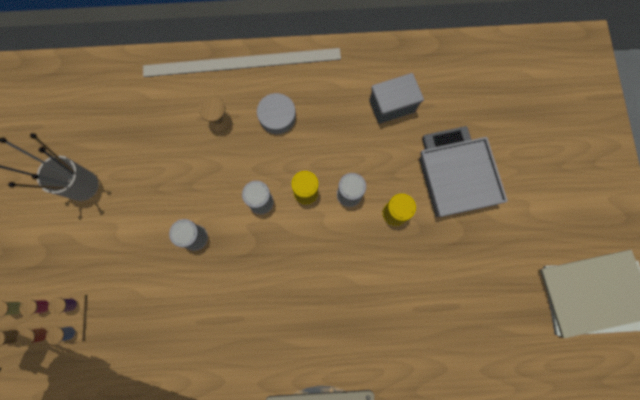

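View pics/side0.png

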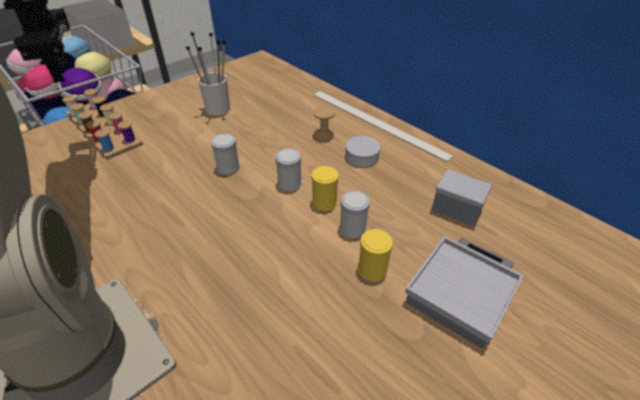

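The top view shows the bare tins' lids at about (184,234), (256,195) and (352,187), with yellow decoys at (305,184) and (402,207). The pan centre is near (463,177), with its display towards the top. The side view agrees.

```bash
cat > h.py <<'E'
import numpy as np,cv2
def ray(c,u,v):
    f=200/np.tan(np.radians(c["vertical_fov"]/2)); T=np.array(c["cam_to_world"])
    d=T[:3,:3]@np.array([(u-c["cx"])/f,(v-c["cy"])/f,1]); return T[:3,3],d
def onz(c,u,v,z):
    o,d=ray(c,u,v); return o+d*(z-o[2])/d[2]
def proj(c,p):
    f=200/np.tan(np.radians(c["vertical_fov"]/2)); T=np.array(c["cam_to_world"])
    q=T[:3,:3].T@(np.array(p)-T[:3,3]); return np.array([f*q[0]/q[2]+c["cx"],f*q[1]/q[2]+c["cy"]])
E
python3 - <<'E'
import pickle,cv2,numpy as np
from h import *
d=pickle.load(open("cams.pkl","rb")); c=d["top"]; im=c["image"]
hsv=cv2.cvtColor(im,cv2.COLOR_BGR2HSV)
m=((hsv[...,1]<60)&(hsv[...,2]>70)).astype(np.uint8)*255
for (u,v) in [(184,234),(256,195),(352,187)]:
    print(u,v,"V row",hsv[v,u-20:u+21:2,2],"S",hsv[v,u-20:u+21:2,1])
    print("  col V",hsv[v-20:v+28:2,u,2])
    k=4;crop=cv2.resize(im[v-26:v+27,u-26:u+27],None,fx=k,fy=k,interpolation=cv2.INTER_CUBIC)
    g=hsv[...,2][v-26:v+27,u-26:u+27]; s=hsv[...,1][v-26:v+27,u-26:u+27]
    lid=((g>135)&(s<70)).astype(np.uint8)
    cs,_=cv2.findContours(lid,cv2.RETR_EXTERNAL,cv2.CHAIN_APPROX_NONE); b=max(cs,key=cv2.contourArea)
    e=cv2.fitEllipse(b); uu,vv=e[0][0]+u-26,e[0][1]+v-26
    p=onz(c,uu,vv,.085); f=200/np.tan(np.radians(c["vertical_fov"]/2))
    print(" ell",np.round(e[0],1),np.round(e[1],1),round(uu,1),round(vv,1),p.round(4), "exp diam px",round(.06*f/np.linalg.norm(p-np.array(c["cam_to_world"])[:3,3]),1))
    print(" proj side top",proj(d["side"],p).round(1))
cv2.imwrite("pics/z.png",np.vstack([cv2.resize(im[110:230,410:520],None,fx=5,fy=5,interpolation=cv2.INTER_CUBIC)]))
cv2.imwrite("pics/m.png",cv2.resize(im[150:260,160:370],None,fx=3.8,fy=3.8,interpolation=cv2.INTER_CUBIC))
E
```

```text
184 234 V row [142 140 137 137 150 154 156 154 154 154 153 154 156 157 153 129 119  63
  60  56  56] S [120 124  91   9   7   8  10  10   5   7   7   7  10   6  10   6   9  12
   9  14   9]
  col V [139 145 140 134 146 154 155 156 155 154 153 153 152 151 151 144 116 114
 125 129 134 134 131 127]
 ell [23.9 23.7] [24.6 25.9] 181.9 231.7 [0.467  0.2686 0.085 ] exp diam px 26.9
 proj side top [223.  139.6]
256 195 V row [139 142 141 136 146 155 159 159 157 157 157 158 158 157 157 146 126  86
 130 143 142] S [125 117 114  34   2   5   6   5   6  10  10   8   5   6   6   5   4  21
  94 123 124]
  col V [142 147 145 139 150 155 156 155 156 156 157 159 155 157 153 137 103  63
  64  79  91 133 149 153]
 ell [24.7 23.8] [24.2 26.2] 254.7 192.8 [0.5428 0.1131 0.085 ] exp diam px 27.6
 proj side top [288.  155.1]
352 187 V row [145 147 143 124 138 153 156 155 158 156 157 157 155 152 152 149 136 134
 141 142 143] S [121 123 121  53   4   7  11   7   8   7   6   3   7   5   7   9   4  74
 127 124 123]
  col V [143 144 144 140 152 158 155 157 158 156 157 154 155 156 153 139 106  63
  66  69  82  90 129 153]
 ell [26.1 23.9] [23.5 25.4] 352.1 184.9 [ 0.5486 -0.0974  0.085 ] exp diam px 27.6
 proj side top [355.8 199.1]
```

View pics/z.png

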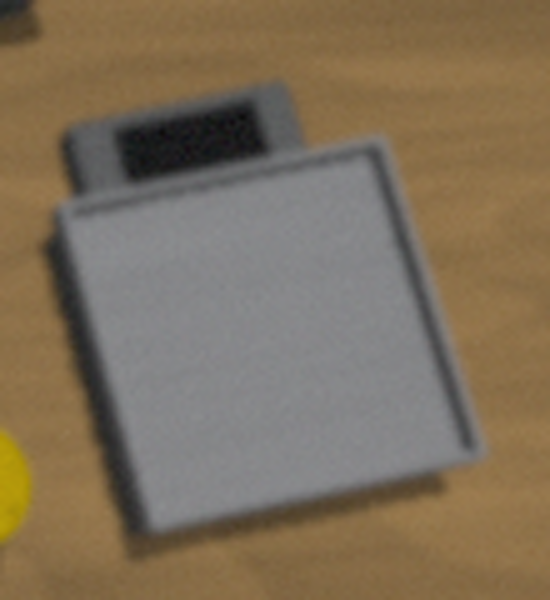

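View pics/m.png

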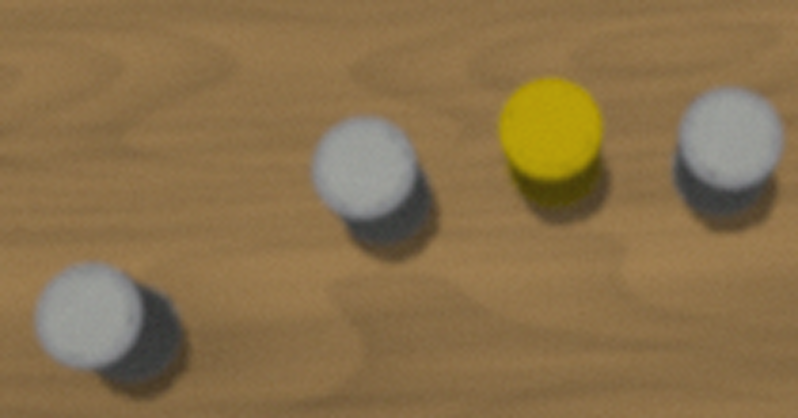

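The scale crop gives the rim's outer corners at full-image pixels (422.4,151), (487,137.4), (506.6,201.4) and (439,216). The tin crop shows the lids centred near (183.6,233.2), (255.8,194.2) and (352.1,186.3), so I'll refine with a looser threshold.

```bash
cat >> h.py <<'E'
from scipy.spatial.transform import Rotation as Ro
def plan(s,xy,z,yaw):
    """turn about tool z for tool-y axis to reach world angle yaw (rad), then shift in turned tool axes (cm)"""
    R=Ro.from_quat(s["eef_rot"]).as_matrix(); a=np.arctan2(R[1,1],R[0,1]); t=-(yaw-a); t=(t+np.pi/2)%np.pi-np.pi/2
    R2=R@Ro.from_rotvec([0,0,t]).as_matrix()
    return round(t,3),(R2.T@(np.array([*xy,z])-s["ee_pos"])*100).round(2)
E
python3 - <<'E'
import pickle
from h import *
from bench import r
d=pickle.load(open("cams.pkl","rb")); c=d["top"]; im=c["image"]; sd=d["side"]
hsv=cv2.cvtColor(im,cv2.COLOR_BGR2HSV)
P=[]
for (u,v) in [(184,234),(256,195),(352,187)]:
    g=hsv[v-26:v+27,u-26:u+27]
    lid=((g[...,2]>110)&(g[...,1]<60)).astype(np.uint8)
    b=max(cv2.findContours(lid,0,cv2.CHAIN_APPROX_NONE)[0],key=cv2.contourArea)
    e=cv2.fitEllipse(b); uu,vv=e[0][0]+u-26,e[0][1]+v-26
    p=onz(c,uu,vv,.085);P.append(p)
    print(np.round([uu,vv],1),np.round(e[1],1),p.round(4),np.degrees(np.arctan2(p[1],p[0])).round(1),"side",proj(sd,p).round(1))
    # side check: lateral extent of grey blob
    q=proj(sd,p-[0,0,.0425]); 
    hs=cv2.cvtColor(sd["image"],cv2.COLOR_BGR2HSV); m=(hs[...,1]<70).astype(np.uint8)
    n,l,st,ce=cv2.connectedComponentsWithStats(m); k=l[int(q[1]),int(q[0])]; print("  side blob",st[k],"pred centre",q.round(1),"blob",(st[k][0]+st[k][2]/2-.5,st[k][1]+st[k][3]/2-.5))
C=[onz(c,u-.4,v-.4,.049) for u,v in [(422.4,151),(487,137.4),(506.6,201.4),(439,216)]]
print("sides",[round(np.linalg.norm(C[i]-C[i-1]),4) for i in range(4)],"pan",np.mean(C,0).round(4), np.round(C,3)[:,:2].tolist())
np.save("P.npy",P); 
print(plan(r.read_state(),P[0][:2],.222,np.arctan2(P[0][1],P[0][0])))
E
```

```text
[182.6 232.6] [25.8 28.3] [0.4651 0.2671 0.085 ] 29.9 side [222.7 140.2]
  side blob [211 133  29  42 921] pred centre [225.3 154.2] blob (np.float64(225.0), np.float64(153.5))
[255.2 193.5] [25.4 27.1] [0.5412 0.1121 0.085 ] 11.7 side [287.7 155.6]
  side blob [275 148  27  44 979] pred centre [288.6 169.8] blob (np.float64(288.0), np.float64(169.5))
[352.  185.5] [25.3 26.9] [ 0.5472 -0.097   0.085 ] -10.1 side [355.2 199.4]
  side blob [ 339  190   31   49 1204] pred centre [353.9 214. ] blob (np.float64(354.0), np.float64(214.0))
sides [np.float64(0.1538), np.float64(0.1544), np.float64(0.154), np.float64(0.1564)] pan [ 0.5653 -0.3542  0.049 ] [[0.629, -0.267], [0.654, -0.42], [0.501, -0.442], [0.477, -0.288]]
(np.float64(0.643), array([-3.744e+01,  3.630e+00,  1.000e-02]))
```

>>> {"api": "move_arm", "payload": {"targets": [[[0,0,0],[0,0,0.16],100],[[0,0,0],[0,0,0.16],100],[[0,0,0],[0,0,0.16],100],[[0,0,0],[0,0,0.16],100],[[-4.16,0.4,0],[0,0,0],100],[[-4.16,0.4,0],[0,0,0],100],[[-4.16,0.4,0],[0,0,0],100],[[-4.16,0.4,0],[0,0,0],100],[[-4.16,0.4,0],[0,0,0],100],[[-4.16,0.4,0],[0,0,0],100],[[-4.16,0.4,0],[0,0,0],100],[[-4.16,0.4,0],[0,0,0],100],[[-4.16,0.4,0],[0,0,0],100],[[0,0,0],[0,0,0],100],[[0,0,0],[0,0,0],100]], "grip_force": 30}}

```text
time: 1.98
ee_pos: [0.4653, 0.2683, 0.2223]
eef_rot: [0.5, 0.866, -0.0, -0.0]
ft_force: [0.0, 0.0, 0.3]
width: 0.087
grip_force: 0.0
```

```bash
cat > st.py <<'E'
import sys
from h import *
from bench import r
s=r.read_state(); P=np.load("P.npy"); T=[*P[:,:2],np.array([.5653,-.3542])]
print("t",s["time"],"pos",np.round(s["ee_pos"],4),"q",np.round(s["eef_rot"],4),"F",np.round(s["ft_force"],2),"w",s["width"],"g",s["grip_force"])
i=int(sys.argv[1]); z=float(sys.argv[2]); print(plan(s,T[i],z,np.arctan2(T[i][1],T[i][0])))
E
python3 st.py 0 .041
```

```text
t 1.975 pos [0.4653 0.2683 0.2223] q [ 4.997e-01  8.662e-01 -1.000e-04 -3.000e-04] F [0.04 0.01 0.3 ] w 0.08699159251676152 g 0.0
(np.float64(0.003), array([-0.1 , -0.07, 18.13]))
```

>>> {"api": "move_arm", "payload": {"targets": [[[-0.1,-0.1,3],[0,0,0],100],[[0,0,3],[0,0,0],100],[[0,0,3],[0,0,0],100],[[0,0,3],[0,0,0],100],[[0,0,3],[0,0,0],100],[[0,0,2],[0,0,0],100],[[0,0,1],[0,0,0],100],[[0,0,0],[0,0,0],100],[[0,0,0],[0,0,0],40],[[0,0,0],[0,0,0],40],[[0,0,0],[0,0,0],40],[[0,0,0],[0,0,0],40],[[0,0,0],[0,0,0],40],[[0,0,0],[0,0,0],40]], "grip_force": 30}}

```text
time: 3.72
ee_pos: [0.4657, 0.2667, 0.0429]
eef_rot: [0.5, 0.866, 0.0, 0.0]
ft_force: [-0.6, -0.1, 5.1]
width: 0.0596
grip_force: 30.0
```

>>> {"api": "move_arm", "payload": {"targets": [[[0,0,-0.5],[0,0,0],40],[[0,0,-1],[0,0,0],40],[[0,0,-1],[0,0,0],40],[[0,0,-0.5],[0,0,0],40],[[0,0,0],[0,0,0],40],[[0,0,0],[0,0,0],40],[[0,0,0],[0,0,0],40],[[0,0,0],[0,0,0],40]]}}

```text
time: 4.72
ee_pos: [0.4653, 0.2664, 0.0723]
eef_rot: [0.5, 0.866, -0.0, -0.0]
ft_force: [0.5, -0.0, -0.7]
width: 0.0591
grip_force: 30.0
```

```bash
python3 st.py 0 .041
```

```text
t 4.725 pos [0.4653 0.2664 0.0723] q [ 4.998e-01  8.661e-01 -2.000e-04 -1.000e-04] F [ 0.48 -0.01 -0.73] w 0.059148125348802025 g 29.99975899234414
(np.float64(0.003), array([0.07, 0.02, 3.13]))
```

>>> {"api": "move_arm", "payload": {"targets": [[[0,0,1],[0,0,0],40],[[0,0,1],[0,0,0],40],[[0,0,0.5],[0,0,0],40],[[0,0,0.2],[0,0,0],40],[[0,0,0.1],[0,0,0],40],[[0,0,0],[0,0,0],40],[[0,0,0],[0,0,0],40]]}}

```text
time: 5.6
ee_pos: [0.4655, 0.2666, 0.0448]
eef_rot: [0.5, 0.866, 0.0, 0.0]
ft_force: [-1.0, -0.6, -0.9]
width: 0.0593
grip_force: 30.0
```

```bash
python3 st.py 0 .041
```

```text
t 5.6 pos [0.4655 0.2666 0.0448] q [4.998e-01 8.661e-01 2.000e-04 1.000e-04] F [-1.02 -0.6  -0.91] w 0.05930521748804576 g 29.999831090681255
(np.float64(0.003), array([ 0.07, -0.01,  0.38]))
```

>>> {"api": "move_arm", "payload": {"targets": [[[0,0,0.1],[0,0,0],40],[[0,0,0.1],[0,0,0],40],[[0,0,0],[0,0,0],40],[[0,0,0],[0,0,0],40]]}}

```text
time: 6.1
ee_pos: [0.4655, 0.2666, 0.0429]
eef_rot: [0.5, 0.866, 0.0, -0.0]
ft_force: [-2.0, -1.3, 6.4]
width: 0.0595
grip_force: 30.0
```

>>> {"api": "move_arm", "payload": {"targets": [[[0,0,-0.1],[0,0,0],100],[[0,0,0],[0,0,0],100],[[0,0,0],[0,0,0],100],[[0,0,0],[0,0,0],100],[[0,0,0],[0,0,0],100],[[0,0,-1],[0,0,0],100],[[0,0,-3],[0,0,0],100],[[0,0,-4],[0,0,0],100],[[0,0,-4],[0,0,0],100],[[0,0,-3],[0,0,0],100],[[0,0,0],[0,0,0.16],100],[[0,0,0],[0,0,0.16],100],[[0,0,0],[0,0,0],100]]}}

```text
time: 7.72
ee_pos: [0.4655, 0.2665, 0.1942]
eef_rot: [0.631, 0.776, 0.0, 0.0]
ft_force: [-0.2, 0.6, 0.4]
width: 0.0872
grip_force: 0.0
```

```bash
python3 st.py 1 .19
```

```text
t 7.725 pos [0.4655 0.2665 0.1942] q [6.311e-01 7.757e-01 4.000e-04 0.000e+00] F [-0.22  0.57  0.45] w 0.08716290945973994 g 0.0
(np.float64(0.001), array([-16.66,   4.28,   0.42]))
```

>>> {"api": "move_arm", "payload": {"targets": [[[-3.34,0.86,0],[0,0,0],100],[[-3.33,0.86,0],[0,0,0],100],[[-3.33,0.86,0],[0,0,0],100],[[-3.33,0.85,0],[0,0,0],100],[[-3.33,0.85,0],[0,0,0],100],[[0,0,0],[0,0,0],100],[[0,0,3],[0,0,0],100],[[0,0,3],[0,0,0],100],[[0,0,3],[0,0,0],100],[[0,0,3],[0,0,0],100],[[0,0,2],[0,0,0],100],[[0,0,1],[0,0,0],100],[[0,0,0],[0,0,0],100],[[0,0,0],[0,0,0],40],[[0,0,0],[0,0,0],40],[[0,0,0],[0,0,0],40],[[0,0,0],[0,0,0],40],[[0,0,0],[0,0,0],40],[[0,0,0],[0,0,0],40]]}}

```text
time: 10.1
ee_pos: [0.5415, 0.1122, 0.0439]
eef_rot: [0.631, 0.775, 0.0, 0.0]
ft_force: [1.7, -0.6, 4.5]
width: 0.0595
grip_force: 30.0
```

>>> {"api": "move_arm", "payload": {"targets": [[[0,0,-0.5],[0,0,0],40],[[0,0,-1],[0,0,0],40],[[0,0,-1],[0,0,0],40],[[0,0,-0.5],[0,0,0],40],[[0,0,0],[0,0,0],40],[[0,0,0],[0,0,0],40],[[0,0,0],[0,0,0],40],[[0,0,0],[0,0,0],40]]}}

```text
time: 11.1
ee_pos: [0.541, 0.112, 0.0733]
eef_rot: [0.631, 0.775, -0.0, -0.0]
ft_force: [-0.3, -0.4, -5.3]
width: 0.0594
grip_force: 30.0
```

```bash
python3 st.py 1 .041
```

```text
t 11.1 pos [0.541  0.112  0.0733] q [ 6.314e-01  7.754e-01 -1.000e-04 -1.000e-04] F [-0.3  -0.4  -5.28] w 0.05936964211538611 g 29.999306579120457
(np.float64(-0.0), array([0.01, 0.02, 3.23]))
```

Tin B is the full one at 5.3 N, against about 1 N for A. I'll raise it and carry it over to the pan.

>>> {"api": "move_arm", "payload": {"targets": [[[0,0,-2],[0,0,0],40],[[0,0,-3],[0,0,0],40],[[0,0,-3],[0,0,0],40],[[0,0,-3],[0,0,0],40],[[0,0,-1],[0,0,0],40],[[0,0,0],[0,0,0.16],40],[[0,0,0],[0,0,0.16],40],[[0,0,0],[0,0,0.16],40],[[0,0,0],[0,0,0.16],40],[[0,0,0],[0,0,0.12],40],[[0,0,0],[0,0,0],40],[[0,0,0],[0,0,0],40]]}}

```text
time: 12.6
ee_pos: [0.5408, 0.112, 0.193]
eef_rot: [0.873, 0.487, -0.0, -0.0]
ft_force: [-1.1, 0.4, -4.8]
width: 0.0592
grip_force: 30.0
```

```bash
python3 st.py 3 .19
```

```text
t 12.6 pos [0.5408 0.112  0.193 ] q [ 8.733e-01  4.871e-01 -4.000e-04 -1.000e-04] F [-1.1   0.39 -4.79] w 0.059176454437499984 g 29.99922377988696
(np.float64(0.007), array([-38.21,  26.83,   0.31]))
```

>>> {"api": "move_arm", "payload": {"targets": [[[-1.25,0.88,0],[0,0,0],40],[[-2.55,1.79,0],[0,0,0],40],[[-2.55,1.79,0],[0,0,0],40],[[-2.55,1.79,0],[0,0,0],40],[[-2.55,1.79,0],[0,0,0],40],[[-2.55,1.79,0],[0,0,0],40],[[-2.55,1.79,0],[0,0,0],40],[[-2.55,1.79,0],[0,0,0],40],[[-2.55,1.79,0],[0,0,0],40],[[-2.55,1.79,0],[0,0,0],40],[[-2.55,1.79,0],[0,0,0],40],[[-2.55,1.79,0],[0,0,0],40],[[-2.55,1.79,0],[0,0,0],40],[[-2.55,1.79,0],[0,0,0],40],[[-2.55,1.79,0],[0,0,0],40],[[-1.26,0.88,0],[0,0,0],40],[[0,0,0],[0,0,0],40],[[0,0,0],[0,0,0],40],[[0,0,0],[0,0,0],40]]}}

```text
time: 14.98
ee_pos: [0.5677, -0.3527, 0.1936]
eef_rot: [0.874, 0.487, 0.0, -0.0]
ft_force: [0.2, 0.1, -5.3]
width: 0.0595
grip_force: 30.0
```

```bash
python3 st.py 3 .0789; python3 - <<'E'
from bench import r
import cv2
cv2.imwrite("pics/side1.png",r.camera("side")["image"])
E
```

```text
t 14.975 pos [ 0.5677 -0.3527  0.1936] q [ 8.736e-01  4.867e-01  4.000e-04 -3.000e-04] F [ 0.19  0.13 -5.34] w 0.05952780051190303 g 29.999419022351503
(np.float64(0.006), array([-0.27, -0.12, 11.47]))
```

View pics/side1.png

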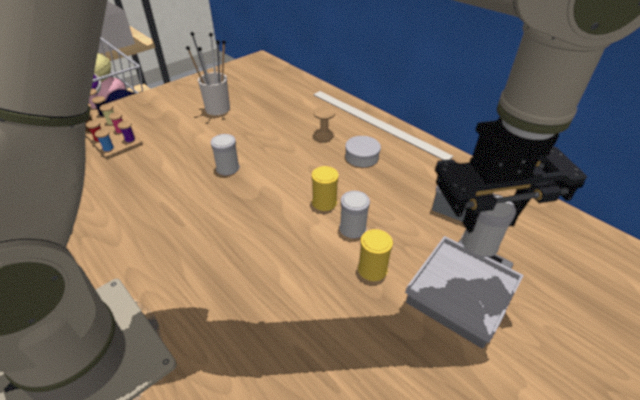

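The side view shows the tin held upright at about (488,230) over the pan, and tins A (226,155) and C (354,214) still standing. Lowering.

>>> {"api": "move_arm", "payload": {"targets": [[[-0.25,-0.1,1],[0,0,0],40],[[0,0,2],[0,0,0],40],[[0,0,2],[0,0,0],40],[[0,0,2],[0,0,0],40],[[0,0,2],[0,0,0],40],[[0,0,1],[0,0,0],40],[[0,0,0.6],[0,0,0],40],[[0,0,0.2],[0,0,0],40],[[0,0,0.2],[0,0,0],40],[[0,0,0.2],[0,0,0],40],[[0,0,0],[0,0,0],40],[[0,0,0],[0,0,0],40]]}}

```text
time: 16.52
ee_pos: [0.5651, -0.3557, 0.0817]
eef_rot: [0.874, 0.486, 0.0, 0.0]
ft_force: [-0.3, -0.7, -5.3]
width: 0.0596
grip_force: 30.0
```

>>> {"api": "move_arm", "payload": {"targets": [[[0,0,0.1],[0,0,0],40],[[0,0,0.1],[0,0,0],40],[[0,0,0.1],[0,0,0],40],[[0,0,0],[0,0,0],40],[[0,0,0],[0,0,0],40]]}}

```text
time: 17.15
ee_pos: [0.5652, -0.3557, 0.0787]
eef_rot: [0.874, 0.486, 0.0, 0.0]
ft_force: [0.5, -1.1, -2.8]
width: 0.0596
grip_force: 30.0
```

>>> {"api": "move_arm", "payload": {"targets": [[[0,0,0.1],[0,0,0],40],[[0,0,0.1],[0,0,0],40],[[0,0,0],[0,0,0],40],[[0,0,0],[0,0,0],40]]}}

```text
time: 17.65
ee_pos: [0.5652, -0.3558, 0.0766]
eef_rot: [0.874, 0.486, 0.0, 0.0]
ft_force: [1.0, -0.8, -2.5]
width: 0.0593
grip_force: 30.0
```

>>> {"api": "move_arm", "payload": {"targets": [[[0,0,0.1],[0,0,0],40],[[0,0,0],[0,0,0],40],[[0,0,0],[0,0,0],40]]}}

```text
time: 18.02
ee_pos: [0.5652, -0.3557, 0.0756]
eef_rot: [0.874, 0.486, 0.0, 0.0]
ft_force: [1.8, -0.8, -1.2]
width: 0.0592
grip_force: 30.0
```

Nearly all of the weight is on the pan, so I'll release and rise.

>>> {"api": "move_arm", "payload": {"targets": [[[0,0,0],[0,0,0],55],[[0,0,0],[0,0,0],70],[[0,0,0],[0,0,0],100],[[0,0,0],[0,0,0],100],[[0,0,0],[0,0,0],100],[[0,0,-1],[0,0,0],100],[[0,0,-2],[0,0,0],100],[[0,0,-3],[0,0,0],100],[[0,0,-3],[0,0,0],100],[[0,0,-3],[0,0,0],100],[[0,0,-2],[0,0,0],100],[[0,0,0],[0,0,0],100],[[0,0,0],[0,0,0],100]]}}

```text
time: 19.65
ee_pos: [0.5647, -0.3553, 0.2145]
eef_rot: [0.874, 0.486, -0.0, -0.001]
ft_force: [-0.0, 0.1, 0.2]
width: 0.0871
grip_force: 0.0
```

```bash
python3 - <<'E'
from bench import r
import cv2
cv2.imwrite("pics/side2.png",r.camera("side")["image"])
E
```

```text
(no output)
```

View pics/side2.png

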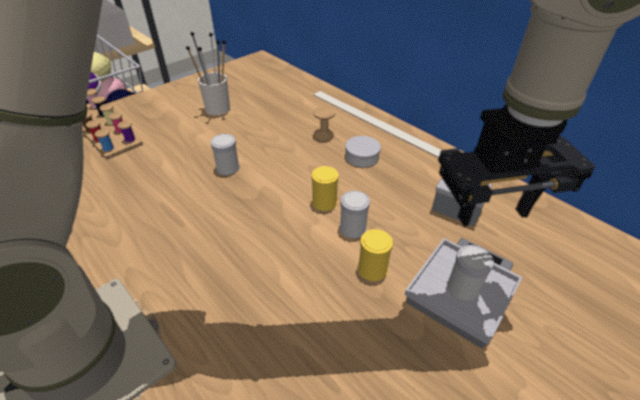

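The picture shows the full tin standing upright in the middle of the pan at about (469,273), with the gripper clear above it. The empty tins stand at (226,155) and (354,214).

```bash
python3 -c "
from bench import r
print(r.close_job())"
```

```text
the job is handed in; nothing more can be done
None
```

The full tin (about 5.3 N when lifted) stands upright in the scale pan and the other two stand upright on the counter; I lifted only two of the three, as the difference (5.3 N against about 1 N) was already clear, and handed the job in at about 20 s.

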